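# Fit the ring weight over the soil stand's rod

### The job

Pick up the round steel weight with the hole through it by its handle and lower it, level and gently, over the tall upright rod of the steel stand until it rests flat on the stand's base plate, then let go. Do not drop it or let it tip, and leave the square undrilled tamper standing where it is.

Things in the scene. Friction and masses are not known exactly. Their poses are not given: they have to be found in the camera images.
- weight: Loose round bare-steel weight, 0.5 to 0.8 kg: disc 100 mm across, 12 mm thick, with a 34 mm hole through its centre and a stiff carrying handle: two 8 mm round legs on the disc, 40 mm either side of the centre along y, joined by a crossbar on top. Origin: centre of the disc's underside, z up. Starts upright on the table, left or right of the stand, turned by up to 0.6 rad.
- handle (a point): Centre of the weight's steel crossbar, 165 mm straight above the weight's origin and over its hole; same axes. The bar runs along y: 96 mm long (72 mm free between the legs), 16 mm wide along x, 18 mm high. It is the grip, taken from above across its 16 mm width.
- stand: Fixed soil-test stand: dark steel base plate 140 x 140 x 12 mm with one upright round steel rod, 12 mm in diameter, at its centre. Rounded rod tip 127 mm above the table, 115 mm above the plate's top. Origin: centre of the plate's underside, on the rod's axis, z up along the rod. Weight seated: its origin lies 12 mm above this one and the rod ends 41 mm below the crossbar.
- tamper: Bystander to leave alone: loose square steel tamper, 0.7 kg, plate 100 x 100 x 12 mm with no hole, and just the same handle as the weight. Origin: centre of its underside, z up. Stands upright on the other side of the stand from the weight.

How it is judged:
By the outcome, as a careful person would: the job done as asked, in the order asked, and still so for the second after the job is handed in, with the robot touching nothing.
It also fails if it takes over 40 s, if anything falls off the work surface, if the arm or the gripper's body presses on something with over 40 N, if the wrist force passes 120 N, or if a joint passes its speed limit or range.

### The arm

A 6-joint arm with a two-finger parallel gripper is mounted at the origin on the work surface. World frame = base frame: x ahead of the robot, y to its left, z up, the work surface at z = 0. Lengths are in m, angles in rad, forces in N, time in s.
With the tool pointing down it reaches from about 0.25 to 0.725 m from the base axis. Payload 4 kg.
Tool frame: the origin (TCP) lies at the very end of the fingers, on their centre line; the grasp point (between the pads) lies 19 mm behind it; z points along the fingers, y is the line along which they close (so a half turn about z gives the same grasp; the last joint's range is limited). The gripper opens to 85 mm and grips with 20 to 120 N. Pads are 22 mm wide; open, the fingers measure 114 mm over their backs; the gripper's body (76 mm by 85 mm) begins 54 mm behind the grasp point. The pads swing forward as they close: fully open they stand 13 mm farther back than shut.
Start: joints at [-1.155, 0.241, 0.005, 1.335, 0, 1.571], TCP at [0.202, -0.457, 0.231] pointing down, gripper open.
Joint ranges: [-2.72, 2.72], [-1.05, 1.87], [-1.09, 1.28], [-1.99, 2.15], [-1.42, 1.44], [-3.14, 3.14]. Speed limits (rad/s): [2.79, 2.79, 3.14, 3.14, 3.14, 3.14].

### API

Orientations are given as a unit quaternion [x, y, z, w].
In Python, from workcell import bot, vision, workorder gives the robot as it stands.
- The arm moves only by the shell command python3 -m creep 'ROWS' [OPENING]. ROWS is JSON, a list of rows, each a list of 2 entries, a list of its own where there are three numbers: the shift along the tool's x, y, z in mm, then the turn, a rotation vector about the tool's x, y, z in rad. In form: [[[dx, dy, dz], [wx, wy, wz]], ...]. A call has 1 to 12 rows; each row shifts and turns the commanded pose from where the row before left it, along the tool's axes as they then stand; what a row does not reach is not made up. A row lasts 1/8 s, in which the tool goes at most 62.5 mm and 10.7 degrees, less where a joint would pass 70% of its speed; a pose out of reach is approached as far as the arm can. A call is refused whole if a number of a shift passes 62.5 or a number of a turn 0.188, either way. A call with a gripper value outside its range is refused whole. OPENING is the finger opening in mm, from 0 to 85.4, set as the call begins (- or left out, the last holds). The fingers move at their own pace and stop on an object; the grip force is fixed at half the most. Time passes only in rows, so rows that do not move let the fingers close. It gives the time, the measured TCP pose, the force, the opening and the grip force at its end, in the units of the state.
- bot.get_obs(): the state, without advancing time (a new reading comes with each control period).
- vision.camera(name): name is "scene" or "top" or "wrist"; returns a dict with "image" (384x512x3 uint8, blue, green, red), "z_map" (384x512 float32, m along the optical axis (not along the pixel's ray), 0 where there is no reading), "K" (3x3 intrinsics, pixels), "rvec" (rotation vector, rad) and "tvec" (3), from world to camera coordinates, as OpenCV has them; the wrist camera has in their place "tool_from_camera" (4x4, takes a point from camera to tool coordinates, whose origin is the TCP and whose axes are the flange's). Camera axes: x right, y down, z forward; pixel columns grow to the right and rows downward; lengths in m; the calibration is good to about 2 mm. A picture is of the moment at which its call begins: read the wrist's pose just before it.
- workorder.job_done(): hands the job in; it is judged then, once.
Trained networks look in a picture, given as the dict that the camera call returned (one of the last four; its "shot" number tells which), for a name from the list of things; names that differ only in an ending like _2 or _b are one class to them, and where a whole thing is asked for, a point or a joint stands for the part that bears it (a point fixed in the world has none). Each returns a list of dicts, best first, with "score" (0 to 1); they miss things now and then, are a little off and sometimes report something else, mostly with a low value. They report only what shows in the picture. A call takes as long as a camera call.
- vision.spot_in(picture, query): "position" ([column, row] in pixels, amid what is visible of it).
- vision.place_of(picture, query): "position" ([column, row] in pixels: a listed point, or the origin of a listed thing).
The state is a dict: "clock": time; "joint_pos": joint angles; "joint_vel": joint speeds; "tau": joint torques, N m; "eef_pos": TCP position; "tool_rot": TCP orientation; "ft_force": force on the tool from outside, world axes, zero at the start; "ft_torque": the same for the moment, N m; "grip_width": finger opening in m; "grasp_force": force on a finger pad.
Only numpy, scipy, OpenCV 4.12 (cv2) and the standard library are available. Lean on these libraries where they do the work, as an engineer would, in place of code of your own. Each camera call takes 0.05 s, during which the arm holds its last target. There are 200 camera calls.

## Working session

There is one attempt and no reset: what is moved stays moved. The work goes in short steps, Python scripts to look and compute and a shell command to move; the robot and the scene stay as the last step left them, time stands still between calls to the robot, and variables do not carry over. Pictures are saved under pics/ and viewed, at most 10 in all, crops included, and the job is handed in when it is done.

```bash
mkdir -p pics; cat > h.py <<'E'
import numpy as np,cv2
from scipy.spatial.transform import Rotation as R
from workcell import bot,vision,workorder
def cloud(d):
    z=d["z_map"];K=d["K"];v,u=np.indices(z.shape)
    p=np.stack([(u-K[0,2])*z/K[0,0],(v-K[1,2])*z/K[1,1],z],-1)
    if "rvec" in d:
        M=cv2.Rodrigues(np.array(d["rvec"],float))[0]
        w=(p-np.array(d["tvec"]).ravel())@M
    else:
        T=d["tool_from_camera"];o=d["obs"];p=p@T[:3,:3].T+T[:3,3]
        w=p@R.from_quat(o["tool_rot"]).as_matrix().T+o["eef_pos"]
    w[z==0]=np.nan
    return w
def shot(n):
    o=bot.get_obs();d=vision.camera(n);
    e=dict(d);e["obs"]=o
    return d,cloud(e)
E
python3 - <<'E'
from h import *
o=bot.get_obs();print(o)
for n in("top","scene"):
    d,w=shot(n);cv2.imwrite(f"pics/{n}1.png",d["image"])
    for q in("weight","handle","stand","tamper"):
        for r in vision.place_of(d,q)[:2]:
            c,rr=map(int,np.round(r["position"]));print(n,q,r["score"],c,rr,w[rr,c].round(3))
    if n=="top":
        for lo,hi in((.15,.2),(.1,.14),(.008,.03)):
            m=((w[...,2]>lo)&(w[...,2]<hi)).astype(np.uint8)
            k,l,s,_=cv2.connectedComponentsWithStats(m)
            for i in range(1,k):
                if s[i,4]>15:
                    p=w[l==i];r=cv2.minAreaRect(p[:,:2].astype(np.float32));print(lo,s[i,4],np.round(p.mean(0),3),r)
E
```

```text
{'clock': 0.0, 'joint_pos': array([-1.15501537e+00,  2.41434273e-01,  3.72344974e-03,  1.33518853e+00,
        1.85135464e-06,  1.57081023e+00]), 'joint_vel': array([-2.38964692e-03, -5.94824571e-04,  9.46558424e-05, -1.21368378e-03,
        8.39057290e-04, -1.25001444e-03]), 'tau': array([ 1.17303785e-03, -3.72315609e+01,  2.52408904e+01,  1.69121136e-02,
        5.54219241e-05, -1.60667912e-05]), 'eef_pos': array([ 0.20169894, -0.4568255 ,  0.23040202]), 'tool_rot': array([ 9.78469383e-01,  2.06389341e-01, -2.16129357e-04, -1.02905999e-03]), 'ft_force': array([-0.53066607, -0.03228322,  0.86492489]), 'ft_torque': array([-0.04141989,  0.00040092,  0.01897333]), 'grasp_force': 0.0, 'grip_width': 0.08526401849031456}
top handle 0.78 138 204 [0.502 0.295 0.176]
top stand 0.9 247 204 [0.515 0.043 0.056]
top tamper 0.68 368 234 [ 0.435 -0.289  0.013]
0.15 199 [ 0.786 -0.28   0.181] ((0.7888163924217224, -0.2821331322193146), (0.029019217938184738, 0.029770728200674057), 7.84985876083374)
0.15 448 [ 0.566 -0.585  0.168] ((0.5699242949485779, -0.590626060962677), (0.02990889921784401, 0.13
[... 8101 characters left out ...]
, 0.05867822468280792), (0.054956622421741486, 0.12015960365533829), 73.13362884521484)
0.008 332 [ 0.28  -0.604  0.019] ((0.2880038022994995, -0.6067842245101929), (0.07784226536750793, 0.18190079927444458), 72.93675231933594)
0.008 18 [ 0.333 -0.663  0.016] ((0.33305826783180237, -0.662131130695343), (0.00680929608643055, 0.008461902849376202), 89.56129455566406)
0.008 1008 [ 0.078 -0.01   0.013] ((0.07482203841209412, 0.0013636276125907898), (0.19103729724884033, 0.04498389735817909), 89.42230987548828)
scene weight 0.91 358 203 [ 0.512  0.292 -0.004]
scene handle 0.81 376 163 [0.517 0.302 0.167]
scene stand 0.86 264 216 [0.536 0.051 0.012]
scene tamper 0.95 130 200 [ 0.455 -0.282  0.009]
```

View pics/top1.png

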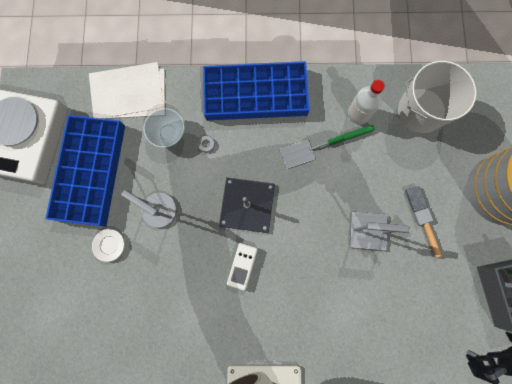

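View pics/scene1.png

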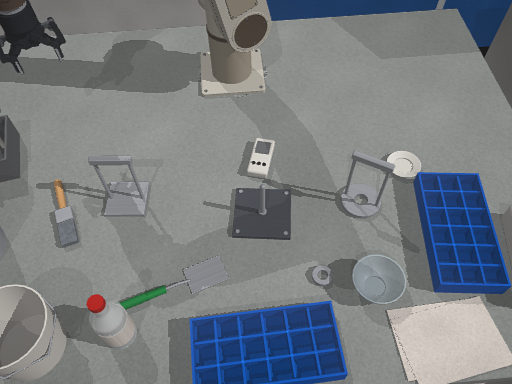

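The top view shows the weight at about px (152,207), with its bar running from (122,192) to (175,215). The stand rod is at (247,204) and the tamper at (370,232). In the scene view, the weight (disc at 360,200) has the round disc. Next I rise, turn and go above the weight.

```bash
python3 -m creep '[[[0,0,-10],[0,0,-0.149]],[[0,0,-10],[0,0,-0.149]],[[0,0,-10],[0,0,-0.149]],[[0,0,-10],[0,0,-0.148]],[[30,-5,0],[0,0,0]],[[54,-9.5,0],[0,0,0]],[[54,-9.5,0],[0,0,0]],[[54,-9.5,0],[0,0,0]],[[54,-9.5,0],[0,0,0]],[[54,-9.5,0],[0,0,0]],[[54,-9.5,0],[0,0,0]],[[54,-9.5,0],[0,0,0]]]' 85 && python3 -m creep '[[[54,-9.5,0],[0,0,0]],[[54,-9.5,0],[0,0,0]],[[54,-9.5,0],[0,0,0]],[[54,-9.5,0],[0,0,0]],[[54,-9.5,0],[0,0,0]],[[54,-9.5,0],[0,0,0]],[[54,-9.5,0],[0,0,0]],[[12,-2,0],[0,0,0]],[[0,0,0],[0,0,0]],[[0,0,0],[0,0,0]]]'
cat > wl.py <<'E'
from h import *
d,w=shot("wrist");o=bot.get_obs();print(o["clock"],o["joint_pos"].round(2))
cv2.imwrite("pics/w%d.png"%d["shot"],d["image"])
M=R.from_quat(o["tool_rot"]).as_matrix();print(o["eef_pos"],M.round(4).tolist())
m=((w[...,2]>.15)&(w[...,2]<.2)).astype(np.uint8)
k,l,s,_=cv2.connectedComponentsWithStats(m)
for i in range(1,k):
    if s[i,4]>200:
        p=w[l==i];t=p[p[:,2]>np.median(p[:,2])-.004]
        r=cv2.minAreaRect(t[:,:2].astype(np.float32));c=np.r_[r[0],.165]
        print(s[i,4],np.median(p[:,2]),r,"tool mm",((c-o["eef_pos"])@M*1e3).round(1))
E
python3 wl.py
```

```text
clock: 2.0
eef_pos: [0.3586, -0.0721, 0.2717]
tool_rot: [0.875, 0.484, 0.001, 0.001]
ft_force: [1.7, 0.6, 0.2]
grip_width: 0.0852
grasp_force: 0.0
clock: 3.25
eef_pos: [0.5069, 0.2918, 0.2716]
tool_rot: [0.875, 0.484, -0.0, 0.0]
ft_force: [0.3, 0.5, 0.1]
grip_width: 0.0852
grasp_force: 0.0
3.3 [ 0.52  0.4   0.34  1.51 -0.    2.65]
[0.50699275 0.29167569 0.27187112] [[0.5325, 0.8464, 0.0002], [0.8464, -0.5325, -0.0001], [0.0, 0.0002, -1.0]]
2496 0.1727880869146956 ((0.5082805752754211, 0.2956899404525757), (0.09519966691732407, 0.015709636732935905), 58.238990783691406) tool mm [  4.1  -1.1 106.9]
```

```bash
python3 -m creep '[[[4,-1,10],[0,0,0]],[[0,0,25],[0,0,0]],[[0,0,25],[0,0,0]],[[0,0,25],[0,0,0]],[[0,0,20],[0,0,0]],[[0,0,14],[0,0,0]],[[0,0,8],[0,0,0]],[[0,0,0],[0,0,0]],[[0,0,0],[0,0,0]]]' && python3 -m creep '[[[0,0,0],[0,0,0]],[[0,0,0],[0,0,0]],[[0,0,0],[0,0,0]],[[0,0,0],[0,0,0]],[[0,0,0],[0,0,0]],[[0,0,0],[0,0,0]],[[0,0,0],[0,0,0]],[[0,0,0],[0,0,0]]]' 0
python3 - <<'E'
from h import *
d,w=shot("wrist");cv2.imwrite("pics/grip.png",d["image"])
E
```

```text
clock: 4.42
eef_pos: [0.5091, 0.2972, 0.1452]
tool_rot: [0.875, 0.484, 0.001, -0.0]
ft_force: [0.7, 0.4, -0.1]
grip_width: 0.0847
grasp_force: 0.0
clock: 5.42
eef_pos: [0.5089, 0.297, 0.1445]
tool_rot: [0.875, 0.484, 0.0, 0.0]
ft_force: [2.1, -0.6, 1.6]
grip_width: 0.0153
grasp_force: 59.5
```

View pics/grip.png

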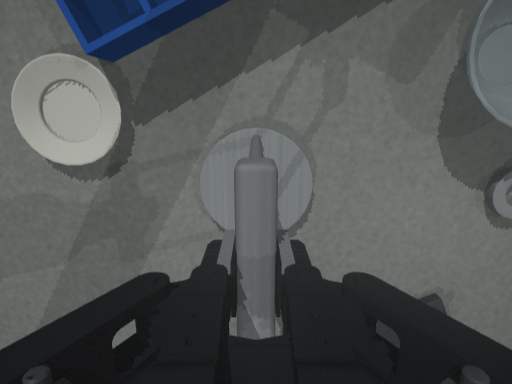

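The bar is held between both pads (column 256, rows 160–330), over the disc at (256,185). Now I lift.

```bash
python3 -m creep '[[[0,0,-5],[0,0,0]],[[0,0,-10],[0,0,0]],[[0,0,-16],[0,0,0]],[[0,0,-20],[0,0,0]],[[0,0,-20],[0,0,0]],[[0,0,-20],[0,0,0]],[[0,0,-20],[0,0,0]],[[0,0,-20],[0,0,0]],[[0,0,-15],[0,0,0]],[[0,0,-9],[0,0,0]],[[0,0,0],[0,0,0]],[[0,0,0],[0,0,0]]]'
cat > lv.py <<'E'
from h import *
import sys
o=bot.get_obs();M=R.from_quat(o["tool_rot"]).as_matrix();e=o["eef_pos"];print(o["clock"],e,M.round(4).tolist(),o["joint_pos"].round(2))
hc=np.array([*e[:2],e[2]+.019])
for n in("top","scene","wrist"):
    d,w=shot(n);cv2.imwrite(f"pics/{sys.argv[1]}_{n}.png",d["image"])
    dd=np.linalg.norm(w[...,:2]-e[:2],axis=-1);zb=e[2]+.019-.165
    m=(dd<.065)&(w[...,2]>zb-.01)&(w[...,2]<zb+.035)
    p=w[m]
    if len(p)>50:
        A=np.c_[p[:,:2]-e[:2],np.ones(len(p))];q=p
        for _ in range(6):
            A=np.c_[q[:,:2]-e[:2],np.ones(len(q))];s=np.linalg.lstsq(A,q[:,2],rcond=None)[0];q=q[abs(q[:,2]-A@s)<.004] 
        h=cv2.minEnclosingCircle(q[:,:2].astype(np.float32))
        print(n,len(q),"plane",s.round(4),"tilt in tool",(M.T@np.array([-s[0],-s[1],1])).round(3),"circle",np.round(h[0],4),round(h[1],4))
    m=(w[...,2]>.1)&(w[...,2]<.135)&(np.hypot(w[...,0]-.5196,w[...,1]-.0458)<.02)
    if m.sum()>5:
        p=w[m];c=(p[:,:2].max(0)+p[:,:2].min(0))/2
        print(n,"rod",m.sum(),c,p[:,2].max())
E
python3 lv.py lift
```

```text
clock: 6.98
eef_pos: [0.5082, 0.2968, 0.2986]
tool_rot: [0.875, 0.484, -0.001, 0.0]
ft_force: [-0.2, -0.4, -6.2]
grip_width: 0.015
grasp_force: 58.7
6.975 [0.50817862 0.29682806 0.29861291] [[0.5312, 0.8473, -0.0012], [0.8473, -0.5312, -0.0007], [-0.0013, -0.0007, -1.0]] [0.53 0.41 0.42 1.58 0.   2.66]
top 1006 plane [0.001  0.0021 0.1667] tilt in tool [-0.004 -0.    -1.   ] circle [0.5063 0.2951] 0.0501
top rod 23 [0.51994651 0.04546776] 0.1281867233470639
scene 1057 plane [-0.0035 -0.0026  0.1635] tilt in tool [ 0.003  0.001 -1.   ] circle [0.5083 0.2953] 0.0512
scene rod 44 [0.52409346 0.04759008] 0.1275721232467477
wrist 6225 plane [-0.0016 -0.0015  0.1648] tilt in tool [ 0.001 -0.    -1.   ] circle [0.5077 0.2954] 0.0499
wrist rod 7 [0.52687151 0.04947866] 0.10713368000661358
```

View pics/lift_scene.png

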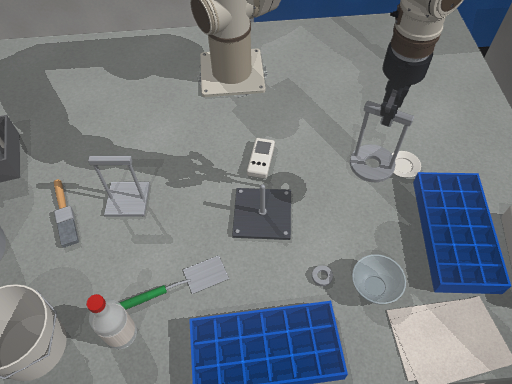

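The weight hangs level. Its disc is at px (373,162), with the underside at about 0.153 m. The rod tip is at (263,186). Now I carry it over the rod.

```bash
python3 -m creep '[[[-8,6,0],[0,0,0]],[[-16,11,0],[0,0,0]],[[-24,17,0],[0,0,0]],[[-24,17,0],[0,0,0]],[[-24,17,0],[0,0,0]],[[-24,17,0],[0,0,0]],[[-24,17,0],[0,0,0]],[[-24,17,0],[0,0,0]],[[-22,15,0],[0,0,0]],[[-14,10,0],[0,0,0]],[[0,0,0],[0,0,0]],[[0,0,0],[0,0,0]]]'; python3 lv.py over
python3 - <<'E'
import cv2
a=cv2.imread("pics/over_top.png")[150:260,190:310];b=cv2.imread("pics/over_wrist.png")
a=cv2.resize(a,(419,384),interpolation=2);c=cv2.hconcat([a,b]);cv2.imwrite("pics/over2.png",cv2.resize(c,(800,330)))
E
```

```text
clock: 8.62
eef_pos: [0.5221, 0.0482, 0.2994]
tool_rot: [0.875, 0.484, 0.0, -0.0]
ft_force: [-0.6, 0.2, -5.5]
grip_width: 0.0151
grasp_force: 58.7
8.625 [0.52207288 0.04816028 0.2993684 ] [[0.531, 0.8474, 0.0001], [0.8474, -0.531, 0.0009], [0.0008, -0.0004, -1.0]] [0.09 0.27 0.22 1.52 0.   2.22]
scene 1085 plane [-0.0027 -0.0005  0.1645] tilt in tool [ 0.003  0.002 -1.   ] circle [0.5225 0.0491] 0.0515
wrist 6225 plane [ 1.000e-04 -2.000e-04  1.658e-01] tilt in tool [ 0.001 -0.001 -1.   ] circle [0.5216 0.0474] 0.05
```

View pics/over2.png

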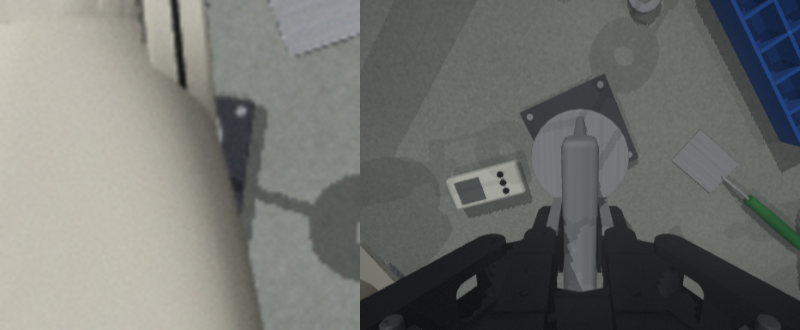

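The wrist view shows the disc centred over the stand plate, and the disc centre is within about 2 mm of the rod (11 mm clearance). I lower in stages and watch the force.

```bash
python3 -m creep '[[[0,0,5],[0,0,0]],[[0,0,8],[0,0,0]],[[0,0,10],[0,0,0]],[[0,0,10],[0,0,0]],[[0,0,8],[0,0,0]],[[0,0,5],[0,0,0]],[[0,0,0],[0,0,0]],[[0,0,0],[0,0,0]]]'; python3 lv.py low; python3 - <<'E'
import cv2
a=cv2.imread("pics/low_scene.png")[110:250,200:340];b=cv2.imread("pics/low_wrist.png")
a=cv2.resize(a,(384,384),interpolation=2);c=cv2.hconcat([a,b]);cv2.imwrite("pics/low2.png",cv2.resize(c,(800,343)))
E
```

```text
clock: 9.78
eef_pos: [0.5224, 0.0476, 0.2537]
tool_rot: [0.875, 0.484, 0.0, 0.0]
ft_force: [1.1, -0.5, -5.3]
grip_width: 0.015
grasp_force: 58.7
9.775 [0.52240252 0.04763828 0.253682  ] [[0.5313, 0.8472, 0.0008], [0.8472, -0.5313, 0.0001], [0.0005, 0.0006, -1.0]] [0.09 0.28 0.12 1.41 0.   2.22]
scene 1027 plane [0.001  0.002  0.1189] tilt in tool [-0.002  0.001 -1.   ] circle [0.5229 0.048 ] 0.0509
scene rod 138 [0.51962916 0.04547784] 0.12569504879462798
wrist 6225 plane [ 0.0013 -0.0011  0.1203] tilt in tool [ 0.001 -0.001 -1.   ] circle [0.5224 0.0465] 0.0498
wrist rod 47 [0.50452371 0.05512771] 0.12240762820456094
```

View pics/low2.png

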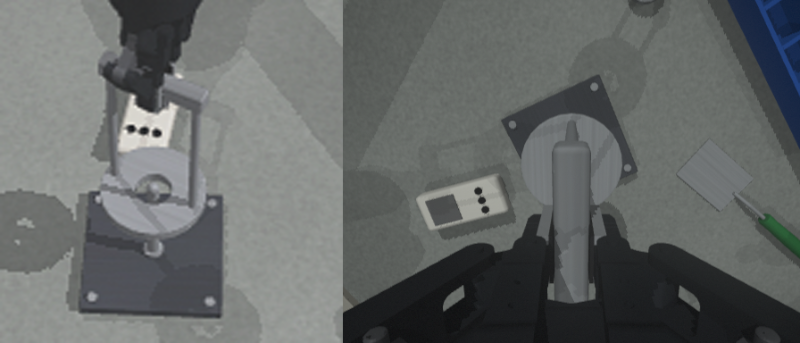

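In the scene crop, the rod tip shows in the middle of the hole at (155,184), and the disc is clear of the rod all round. I keep lowering.

```bash
python3 -m creep '[[[0,0,6],[0,0,0]],[[0,0,10],[0,0,0]],[[0,0,12],[0,0,0]],[[0,0,12],[0,0,0]],[[0,0,12],[0,0,0]],[[0,0,12],[0,0,0]],[[0,0,10],[0,0,0]],[[0,0,7],[0,0,0]],[[0,0,5],[0,0,0]],[[0,0,2],[0,0,0]],[[0,0,0],[0,0,0]],[[0,0,0],[0,0,0]]]'; python3 lv.py seat; python3 -m creep '[[[0,0,1.5],[0,0,0]],[[0,0,1.5],[0,0,0]],[[0,0,1],[0,0,0]],[[0,0,1],[0,0,0]],[[0,0,0],[0,0,0]],[[0,0,0],[0,0,0]]]'
```

```text
clock: 11.42
eef_pos: [0.5224, 0.0477, 0.1657]
tool_rot: [0.875, 0.484, 0.0, 0.0]
ft_force: [-0.4, 0.2, -5.4]
grip_width: 0.015
grasp_force: 58.7
11.425 [0.5224326  0.04767425 0.16569059] [[0.5312, 0.8472, 0.0008], [0.8472, -0.5312, 0.0], [0.0004, 0.0006, -1.0]] [ 0.09  0.33 -0.05  1.19 -0.    2.22]
top 69 plane [-0.0446  0.254   0.0279] tilt in tool [-0.191  0.173 -1.   ] circle [ 0.5304 -0.0041] 0.0362
scene 332 plane [-0.0665 -0.0099  0.0282] tilt in tool [ 0.044  0.052 -1.   ] circle [0.5227 0.0477] 0.0502
scene rod 47 [0.52313128 0.04743323] 0.12554519463040956
wrist 179 plane [-0.0446 -0.0828  0.028 ] tilt in tool [ 0.094 -0.006 -1.   ] circle [0.5224 0.0462] 0.0498
clock: 12.32
eef_pos: [0.5222, 0.0477, 0.1603]
tool_rot: [0.875, 0.484, 0.0, 0.0]
ft_force: [-0.2, 0.2, -6.0]
grip_width: 0.0152
grasp_force: 58.7
```

```bash
python3 -m creep '[[[0,0,1],[0,0,0]],[[0,0,1],[0,0,0]],[[0,0,0],[0,0,0]]]'; python3 -m creep '[[[0,0,1],[0,0,0]],[[0,0,0],[0,0,0]],[[0,0,0],[0,0,0]]]';  python3 -m creep '[[[0,0,0.6],[0,0,0]],[[0,0,0],[0,0,0]],[[0,0,0],[0,0,0]]]'
```

```text
clock: 12.7
eef_pos: [0.522, 0.0477, 0.1582]
tool_rot: [0.875, 0.484, -0.0, -0.0]
ft_force: [0.5, -0.9, -5.3]
grip_width: 0.015
grasp_force: 58.7
clock: 13.08
eef_pos: [0.5222, 0.0477, 0.1573]
tool_rot: [0.875, 0.484, 0.0, 0.0]
ft_force: [-0.4, 0.2, -6.6]
grip_width: 0.0151
grasp_force: 58.7
clock: 13.45
eef_pos: [0.5221, 0.0477, 0.1567]
tool_rot: [0.875, 0.484, -0.0, -0.0]
ft_force: [-0.1, -0.3, -5.2]
grip_width: 0.015
grasp_force: 58.7
```

```bash
python3 -m creep '[[[0,0,0.5],[0,0,0]],[[0,0,0],[0,0,0]],[[0,0,0],[0,0,0]]]'; python3 -m creep '[[[0,0,0.5],[0,0,0]],[[0,0,0],[0,0,0]],[[0,0,0],[0,0,0]]]'
```

```text
clock: 13.82
eef_pos: [0.5224, 0.0477, 0.1565]
tool_rot: [0.875, 0.484, 0.0, 0.0]
ft_force: [-0.7, -1.3, -4.3]
grip_width: 0.0149
grasp_force: 58.9
clock: 14.2
eef_pos: [0.5224, 0.0477, 0.1565]
tool_rot: [0.875, 0.484, 0.001, 0.0]
ft_force: [-1.9, -0.2, 2.7]
grip_width: 0.0151
grasp_force: 59.9
```

Contact is at z = 0.1565, as predicted: the wrist force went from −5.5 to +2.7 N. Now I release.

```bash
python3 -m creep '[[[0,0,-0.2],[0,0,0]],[[0,0,0],[0,0,0]],[[0,0,0],[0,0,0]],[[0,0,0],[0,0,0]],[[0,0,0],[0,0,0]],[[0,0,0],[0,0,0]]]' 60; python3 -m creep '[[[0,0,-5],[0,0,0]],[[0,0,-10],[0,0,0]],[[0,0,-15],[0,0,0]],[[0,0,-20],[0,0,0]],[[0,0,-20],[0,0,0]],[[0,0,-20],[0,0,0]],[[0,0,-15],[0,0,0]],[[0,0,-10],[0,0,0]],[[0,0,0],[0,0,0]],[[0,0,0],[0,0,0]]]'; python3 lv.py end; python3 - <<'E'
import cv2
a=cv2.imread("pics/end_scene.png")[110:250,200:340];b=cv2.imread("pics/end_wrist.png")
a=cv2.resize(a,(384,384),interpolation=2);c=cv2.hconcat([a,b]);cv2.imwrite("pics/end2.png",cv2.resize(c,(800,343)))
E
```

```text
clock: 14.95
eef_pos: [0.5221, 0.0477, 0.1559]
tool_rot: [0.875, 0.484, -0.0, -0.0]
ft_force: [-0.3, -0.4, 0.6]
grip_width: 0.0602
grasp_force: 0.0
clock: 16.2
eef_pos: [0.5218, 0.0476, 0.2702]
tool_rot: [0.875, 0.484, -0.001, -0.0]
ft_force: [0.1, -0.7, -1.1]
grip_width: 0.0601
grasp_force: 0.0
16.2 [0.52180398 0.04763082 0.2702214 ] [[0.5312, 0.8473, -0.0013], [0.8473, -0.5312, -0.0001], [-0.0008, -0.001, -1.0]] [0.09 0.28 0.15 1.45 0.   2.22]
scene 17 plane [-0.2376  0.1744  0.1338] tilt in tool [-0.022  0.293 -1.   ] circle [0.5247 0.0469] 0.0428
scene rod 47 [0.52422295 0.0474942 ] 0.12802226907475656
```

View pics/end2.png

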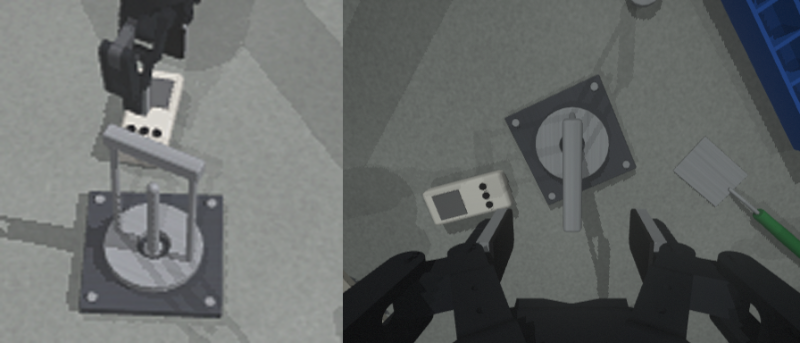

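The weight lies flat on the plate with the rod through its hole (scene crop, disc at (153,245)). The gripper is clear above it.

```bash
python3 -c "
from workcell import workorder;print(workorder.job_done())"
```

```text
the job is handed in; nothing more can be done
None
```

The weight is seated flat on the stand's base plate with the rod through its hole, the gripper has let go and is clear, the tamper was not touched, and the job was handed in at about 16 s.

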